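Put the label printer's battery pack on charge

TASK

The label printer's battery is flat: squeeze the blue release tab of its battery cover in toward the grip ridge, swing that end up, lift the cover off and lay it flat on the bare desk, outer face up. Then lift the battery pack out by its orange fin and set it, without dropping it, fully down in the charging cradle with its brass contacts at the cradle's lamp end. Leave the eraser, the glue stick and the mouse where they are.

Things in the scene. Friction and masses are not known exactly. Their poses are not given: they have to be found in the camera images.
- printer: Off-white wedge-shaped desktop label printer, 210 deep (x) x 156 wide (y) x 115 mm high, fixed. Origin: centre of its underside, on the desk; x points to its high back, away from the robot at yaw 0. Its deck slopes 25 deg, rising toward +x, from 30 mm high at the front edge (x = -105 mm) to 115 mm at x = 76 mm.
- printer_bay (a point): Fixed point of the printer, axes as the printer's, at (-17.2, 0, 66.5) mm of it: where the cover's origin is while the cover is on. Under the cover is an open bay, 69 mm wide and 96 long between its two end lips; its lower part holds the pack with 2 mm play each way.
- cover: Charcoal battery cover, loose, 70 g, tipped 25 deg with the deck while on. Plate 92 (x) x 66 (y) x 4 mm; origin at the centre of its underside; z is the outward normal (outer face z = 4 mm, flush with the deck round it); x points up the slope to the end with two lugs. Ribs below reach z = -20 mm, so laid outer face up on the desk its origin is 20 mm above it.
- cover_lugs (a point): Swing axis of the cover (parallel to its y), at (48, 0, -1) mm of it. Two lugs, x to 54, z = -5 to -1.5 mm, lie under a lip of the printer whose edge is at x = 48 mm: swing the low (tab) end up by about 25 deg about this axis, so that the plate is about level, and draw the cover 12 mm or more along its -x before it comes straight up.
- tab (a joint): Blue snap tab at the cover's low end (rad): 0 relaxed, 0.30 fully in (toward the ridge); its hook clears the printer from 0.25 on. 26 mm wide (y), it reaches z = 18.5 mm of the cover, its outer face leaning outward from x = -47.5 to -51.5 mm, upright once pressed. 5 N at its top press it fully in. One pinch over tab and ridge (41 mm, 29 when pressed) does it and holds the cover.
- cover_grip (a point): Middle of that pinch once the tab is pressed in, at (-25.3, 0, 11) mm of the cover: between the tab's outer face and the far face (x = -10 mm) of the fixed grip ridge, 7 mm above the cover's outer face. The ridge is 6 (x) x 32 (y) mm and reaches z = 18.5 mm. Nothing else stands on the cover; the deck below the tab is free for a finger.
- pack: Dark battery pack with a yellow band, loose, about 0.13 kg: 74 (x) x 46 (y) x 22 mm, origin at the centre of its underside, z toward its top. An orange pull fin, 9 (x) x 28 (y) mm, stands over the centre, z = 22 to 40 mm. In the bay it is tipped with the deck, x up the slope, underside 42 mm below the cover's; draw it straight out along its z, 50 mm or more.
- pack_fin (a point): Centre of the fin, 31 mm above the pack's underside. When the pack is levelled over the printer its contact end comes 16 mm nearer the deck, so raise it some 40 mm more before levelling it.
- pack_contacts (a point): On the pack's top edge at its contact end (+x), between its two brass contacts, at (37, 0, 22) mm of the pack.
- cradle: Charcoal charging cradle, fixed to the desk: x = -53 to 77 mm, 76 mm wide (y), origin under the centre of its pocket on the desk. The pocket, 80 (x) x 52 (y) mm, open at the top, has its floor at z = 12 mm and walls to z = 22 mm, then a rim flared outward to 27 mm. An off-white lamp block with a green lamp, 24 mm high, is at its +x end, x = 47 to 73 mm.
- cradle_floor (a point): Centre of the pocket's floor, 12 mm above the desk, axes as the cradle's.
- eraser: White eraser in a blue paper sleeve lying on the desk, 18 (x) x 44 (y) x 12 mm; bystander. Origin: centre of its underside.
- glue_stick: Blue glue stick standing on the desk, 24 across x 70 high; bystander. Origin: centre of its underside.
- mouse: White computer mouse, 104 (x) x 62 (y) x 35 mm; bystander. Origin: centre of its underside.

How it is judged:
On the way, in this order (a step that is already met when the one before it is completed fails the run):
1. the tab is pressed in while the cover is still in place (value of joint tab above 0.2 rad and distance between cover and printer_bay below 0.02 m), for 0.1 s.
2. the cover is off the printer (distance between cover and printer_bay above 0.06 m), for 0.1 s.
3. the cover lies on the bare desk, outer face up, released (height (world z) of cover between 0.012 and 0.026 m and angle between cover's own z axis and vertical below 0.2 rad and horizontal distance between cover and pack above 0.03 m and contact force between the fingers and cover below 0.1 N and linear speed of cover below 0.03 m/s), for 0.2 s.
4. the pack is out of the printer's bay (distance between pack and printer_bay above 0.1 m), for 0.1 s.
At the end, for the whole second after the job is handed in: The cover lies flat on the bare desk (within 0.2 rad, its origin 12 to 26 mm above the desk), outer face up, and the pack is down on the floor of the cradle's pocket (within 3 mm in height, 6 mm sideways, 0.08 rad of level) with its contact end at the lamp end; both are released and at rest (all of step 3 and z of pack in the frame of cradle_floor between -0.003 and 0.003 m and horizontal distance between pack and cradle_floor below 0.006 m and x of pack_contacts in the frame of cradle_floor above 0.03 m and angle between pack's own z axis and vertical below 0.08 rad and contact force between the fingers and pack below 0.1 N and linear speed of pack below 0.03 m/s); the robot touches nothing.
It fails at once if the pack is dropped (falls freely faster than 0.5 m/s) (contact force between the fingers and pack below 0.1 N and linear speed of pack above 0.5 m/s).
It fails at once if the eraser is pushed more than 25 mm (distance of eraser from where it was at the start of the episode above 0.025 m).
It fails at once if the glue stick is pushed more than 25 mm or knocked over (distance of glue_stick from where it was at the start of the episode above 0.025 m or angle between glue_stick's own z axis and vertical above 0.4 rad).
It fails at once if the mouse is pushed more than 25 mm (distance of mouse from where it was at the start of the episode above 0.025 m).
It also fails if it takes over 48 s, if anything falls off the work surface, if the arm or the gripper's body presses on something with over 40 N, if the wrist force passes 120 N, or if a joint passes its speed limit or range.

ROBOT

A 6-joint arm with a two-finger parallel gripper is mounted at the origin on a cart in front of the work surface, level with it; the furniture and walls round the work are solid. World frame = base frame: x ahead of the robot, y to its left, z up, the work surface at z = 0. Lengths are in m, angles in rad, forces in N, time in s.
With the tool pointing down it reaches from about 0.25 to 0.775 m from the base axis. Payload 4 kg.
Tool frame: the origin (TCP) lies midway between the tips of the shut fingers; the grasp point (between the pads) lies grip_point_offset behind it (grip_point_offset is the distance from the TCP to the grasp point, in m); z points along the fingers, y is the line along which they close (so a half turn about z gives the same grasp; the last joint's range is limited). The gripper opens to 94 mm and grips with 3 to 60 N. Pads are 16 mm wide; open, the fingers measure 119 mm over their backs; the gripper's body (75 mm by 177 mm) begins 78 mm behind the grasp point.
Start: joints at [-1.439, 0.087, 1.371, -0, 1.684, -0.103], TCP at [0.128, -0.535, 0.206] pointing down, gripper open.
Joint ranges: [-3.1, 3.1], [-0.76, 2.03], [0.27, 2.55], [-1.08, 4.22], [0.17, 2.65], [-2.57, 2.57]. Speed limits (rad/s): [2.79, 2.79, 3.14, 3.14, 3.14, 3.14].

INTERFACE

Orientations are given as [roll, pitch, yaw] about the fixed x, y, z axes, in that order (R = Rz(yaw) Ry(pitch) Rx(roll)).
In Python, from bench import * gives the robot as it stands. The module is installed in compiled form; this text tells all that it offers.
- The arm moves only by the tool apply_moves, never from a script. Its argument "commands" is a list of rows, each a list of 7 numbers: the turn, a rotation vector about the world's x, y, z in rad, then the shift along the world's x, y, z in m, then the opening in per cent of the stroke, from 0 (shut) to 100 (fully open). In form: [[ax, ay, az, x, y, z, jaw], ...]. A call has exactly 5 rows; each row is the pose to reach, as a shift and turn from the pose commanded when the call began; what a row does not reach only later rows make up. A row lasts 1/10 s, in which the tool goes at most 50 mm and 8.59 degrees, less where a joint would pass 70% of its speed; a pose out of reach is approached as far as the arm can. A call with a gripper value outside its range is refused whole. The fingers move at their own pace and stop on an object; the grip force is fixed at half the most. Time passes only in rows, so rows that repeat a pose let the fingers close, or fill a call up. It gives the time, the measured TCP pose, the force, the opening and the grip force at its end, in the units of the state.
- get_obs(): the state, without advancing time (a new reading comes with each control period).
- snapshot(name): name is "side" or "top"; returns a dict with "pixels" (384x512x3 uint8, red, green, blue), "vertical_fov" (degrees; the focal length in pixels is half the picture's height over the tangent of half this angle, whatever the lens; pixels are square), "cx", "cy" (the principal point, pixels), "rvec" (rotation vector, rad) and "tvec" (3), from world to camera coordinates, as OpenCV has them. Camera axes: x right, y down, z forward; pixel columns grow to the right and rows downward; lengths in m; the calibration is good to about 2 mm. A picture is of the moment at which its call begins. There is no depth.
- close_job(): hands the job in; it is judged then, once.
Trained networks look in the newest picture that a camera, given by its name, has taken for a name from the list of things; names that differ only in an ending like _2 or _b are one class to them, and where a whole thing is asked for, a point or a joint stands for the part that bears it (a point fixed in the world has none). Each returns a list of dicts, best first, with "score" (0 to 1); they miss things now and then, are a little off and sometimes report something else, mostly with a low value. They report only what shows in the picture. A call takes as long as a camera call.
- masks_of(camera, query): "mask" (384x512 bool, what is visible of it) and "extent" ([left, top, right, bottom] in pixels, round what is visible of it).
- place_of(camera, query): "pixel" ([column, row] in pixels: a listed point, or the origin of a listed thing).
The state is a dict: "time": time; "joint_positions": joint angles; "qvel": joint speeds; "joint_torque": joint torques, N m; "tool_pos": TCP position; "ee_rot": TCP orientation; "wrist_force": force on the tool from outside, world axes, zero at the start; "wrist_torque": the same for the moment, N m; "width": finger opening in m; "finger_force": force on a finger pad.
Only numpy, scipy, OpenCV 4.12 (cv2) and the standard library are available. Lean on these libraries where they do the work, as an engineer would, in place of code of your own. Each camera call takes 0.05 s, during which the arm holds its last target. There are 200 camera calls.

## Working session

There is one attempt and no reset: what is moved stays moved. The work goes in short steps, Python scripts to look and compute and a tool call to move; the robot and the scene stay as the last step left them, time stands still between calls to the robot, and variables do not carry over. Pictures are saved under pics/ and viewed, at most 10 in all, crops included, and the job is handed in when it is done.

Besides the shell and the picture viewer there is one more tool, called after "Emit:" by a JSON object that holds its "op" and its "data", one argument or row to a line. apply_moves: Moves the arm, as the interface text tells. Its arguments: {"type":"object","properties":{"commands":{"type":"array"}},"required":["commands"]}

```bash
mkdir -p pics; cat > h.py <<'E'
from bench import *
import numpy as np, cv2
def snap(n,save=None):
    s=snapshot(n)
    if save: cv2.imwrite('pics/'+save,s['pixels'][:,:,::-1])
    return s
def cam(s):
    f=192/np.tan(np.radians(s['vertical_fov'])/2)
    K=np.array([[f,0,s['cx']],[0,f,s['cy']],[0,0,1]]);R=cv2.Rodrigues(np.array(s['rvec'],float))[0]
    return K,R,np.array(s['tvec'],float).reshape(3)
def ray(s,p):
    K,R,t=cam(s);d=R.T@np.linalg.inv(K)@np.array([p[0],p[1],1.]);return -R.T@t,d/np.linalg.norm(d)
def onz(s,p,z):
    o,d=ray(s,p);return o+d*(z-o[2])/d[2]
def proj(s,P):
    K,R,t=cam(s);q=(R@np.atleast_2d(P).T).T+t;q=q@K.T;return q[:,:2]/q[:,2:]
def tri(s1,p1,s2,p2):
    o1,d1=ray(s1,p1);o2,d2=ray(s2,p2)
    a=np.linalg.lstsq(np.c_[d1,-d2],o2-o1,rcond=None)[0];A=o1+a[0]*d1;B=o2+a[1]*d2
    return (A+B)/2,np.linalg.norm(A-B)
E
python3 - <<'E'
from h import *
np.set_printoptions(precision=4,suppress=True)
S={n:snap(n,n+'0.png') for n in('top','side')}
for n in S:
    K,R,t=cam(S[n]);print(n,K[0,0],-R.T@t)
Z=dict(cover_grip=None,cover_lugs=None,tab=None,cover=None,printer=0,printer_bay=None,cradle=0,cradle_floor=.012,eraser=0,glue_stick=0,mouse=0,pack=None)
for q,z in Z.items():
    P={}
    for n in S:
        r=place_of(n,q)
        if r:
            P[n]=r[0]['pixel'];print(q,n,np.array(P[n]),round(r[0]['score'],2),len(r), onz(S[n],P[n],z) if z is not None else '')
    if len(P)==2: print('   tri',*tri(S['top'],P['top'],S['side'],P['side']))
o=get_obs();print(o)
E
```

```text
top 381.48198082282784 [ 0.4894 -0.0087  1.1015]
side 456.81081076760535 [0.0487 0.8265 0.6862]
cover_grip top [219.6 203.6] 0.75 2 
cover_grip side [237.3 230. ] 0.68 1 
   tri [0.5459 0.0857 0.0649] 0.0004867981548083999
cover_lugs top [222.3 175.5] 0.67 1 
cover_lugs side [216.  207.8] 0.62 1 
   tri [0.6168 0.0738 0.098 ] 0.003554721179006194Traceback (most recent call last):
  File "<stdin>", line 10, in <module>
ValueError: it knows: cover, cover_grip, cover_lugs, cradle, cradle_floor, eraser, glue_stick, mouse, pack, pack_contacts, pack_fin, printer, printer_bay
```

View pics/top0.png

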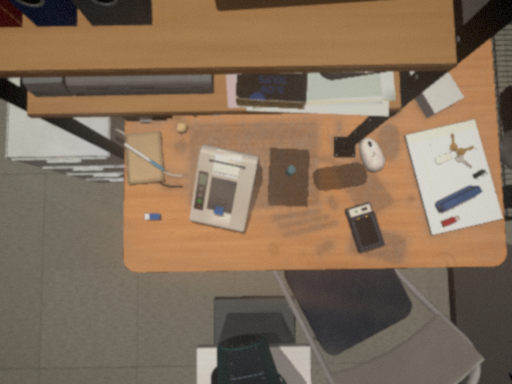

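View pics/side0.png

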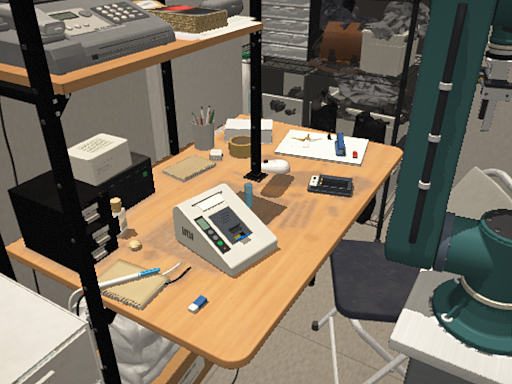

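The top view shows the printer at about (222,190), glue stick (290,170), cradle (365,227) with its lamp end up-picture, mouse (372,155) and eraser (152,217). A shelf overhangs rows below about 115. The side view agrees.

```bash
python3 - <<'E'
from h import *
np.set_printoptions(precision=4,suppress=True)
S={n:snap(n) for n in('top','side')}
Z=dict(cover_grip=None,cover_lugs=None,cover=None,printer=0,printer_bay=None,cradle=0,cradle_floor=.012,eraser=0,glue_stick=0,mouse=0,pack=None)
for q,z in Z.items():
    P={}
    for n in S:
        r=place_of(n,q)
        if r:
            P[n]=r[0]['pixel'];print(q,n,np.array(P[n]),round(r[0]['score'],2),len(r), onz(S[n],P[n],z) if z is not None else '')
    if len(P)==2: print('   tri',*tri(S['top'],P['top'],S['side'],P['side']))
o=get_obs();print(o)
from scipy.optimize import least_squares
# silhouette fits: model convex hull vs. mask hull
def fit(q,V,x0,n='top'):
    m=masks_of(n,q)[0]['mask'].astype(np.uint8)
    dist=lambda a:cv2.distanceTransform(1-a,cv2.DIST_L2,5)
    c=cv2.findContours(m,0,2)[0];c=max(c,key=cv2.contourArea);h=cv2.convexHull(c)
    mp=c[:,0].astype(float)
    def w(p): cy,sy=np.cos(p[2]),np.sin(p[2]);return V@np.array([[cy,sy,0],[-sy,cy,0],[0,0,1]])+[p[0],p[1],0]
    def res(p):
        hh=cv2.convexHull(proj(S[n],w(p)).astype(np.float32))
        return [cv2.pointPolygonTest(hh,tuple(map(float,a)),True) for a in cv2.convexHull(c)[:,0]] if 0 else [cv2.pointPolygonTest(hh,tuple(map(float,a)),True) for a in mp]
    r=least_squares(res,x0,diff_step=1e-3,loss='soft_l1',x_scale=[.01,.01,.05]);print('fit',q,n,r.x,np.sqrt(np.mean(np.square(res(r.x)))))
b=lambda x0,x1,y,z0,z1:np.array([[x,yy,z] for x in(x0,x1) for yy in(-y,y) for z in(z0,z1)])
pr=np.array([[x,y,z] for y in(-.078,.078) for x,z in((-.105,0),(.105,0),(-.105,.03),(.076,.115),(.105,.115))])
cr=b(-.053,.077,.038,0,.024)
for n in S:
    fit('printer',pr,[.59,.09,-.2],n); fit('cradle',cr,[.47,-.31,.2],n)
E
```

```text
cover_grip top [217.4 204.9] 0.72 1 
cover_grip side [234.6 227.5] 0.76 1 
   tri [0.5448 0.0924 0.0761] 0.007248994487180636
cover_lugs top [222.4 177.8] 0.69 1 
cover_lugs side [217.5 210. ] 0.92 1 
   tri [0.6116 0.0742 0.0936] 0.0025142488563882587
cover top [221.4 192.5] 0.81 1 
cover side [224.6 223. ] 0.67 1 
   tri [0.5793 0.0822 0.0708] 0.0090537415559333
printer top [225.7 190.6] 0.88 1 [0.5866 0.0734 0.    ]
printer side [223.7 245.7] 0.7 1 [0.5899 0.0831 0.    ]
   tri [ 0.5905  0.0759 -0.0053] 0.007796319588809435
printer_bay top [222.8 192.9] 0.65 1 
printer_bay side [225.9 226.2] 0.77 1 
   tri [0.5787 0.0791 0.0599] 0.008149283085271231
cradle top [361.5 231.2] 0.8 1 [ 0.4629 -0.3152  0.    ]
cradle side [332.3 186.7] 0.73 2 [ 0.4752 -0.334   0.    ]
   tri [ 0.4648 -0.3104  0.0146] 0.0033542273863291397
cradle_floor top [364.2 231.5] 0.62 1 [ 0.4622 -0.3195  0.012 ]
cradle_floor side [332.1 185. ] 0.66 1 [ 0.4723 -0.3231  0.012 ]
   tri [ 0.4658 -0.3162  0.0175] 0.007632576443776781
eraser top [154.3 216.5] 0.63 1 [0.5153 0.28   0.    ]
eraser side [196.4 308.1] 0.47
[... 465 characters left out ...]
ay([-1.4391,  0.0872,  1.3707, -0.    ,  1.6836, -0.1031]), 'qvel': array([-0.0001, -0.0004, -0.0002,  0.0005,  0.0007, -0.0001]), 'joint_torque': array([ -0.0005, -34.003 , -30.2591,   0.0716,   0.0236,   0.    ]), 'tool_pos': array([ 0.1279, -0.5349,  0.2055]), 'ee_rot': array([3.1416, 0.    , 0.2348]), 'wrist_force': array([-0.3787,  0.0346,  0.458 ]), 'wrist_torque': array([-0.0231,  0.0002, -0.0351]), 'finger_force': 0.0, 'width': 0.0940137671663694}
fit printer top [ 0.5838  0.0756 -0.2301] 0.8551649147986038
fit cradle top [ 0.4642 -0.3229  0.294 ] 0.7570425133050176
fit printer side [ 0.5882  0.0709 -0.1867] 3.664203317530648
fit cradle side [ 0.4628 -0.326   0.2787] 1.23027761879032
```

```bash
python3 - <<'E'
from h import *
from scipy.optimize import least_squares
np.set_printoptions(precision=4,suppress=True)
S={n:snap(n) for n in('top','side')}
M={}
for q in('printer','cover','cradle'):
    for n in S:
        r=masks_of(n,q)
        if r: M[q,n]=r[0]['mask'].astype(np.uint8); print(q,n,round(r[0]['score'],2),M[q,n].sum())
np.savez('m.npz',**{a+'_'+b:v for (a,b),v in M.items()})
pr=np.array([[x,y,z] for y in(-.078,.078) for x,z in((-.105,0),(.105,0),(-.105,.03),(.076,.115),(.105,.115))])
c,s=np.cos(.4363),np.sin(.4363)
Rt=np.array([[c,0,-s],[0,1,0],[s,0,c]])
pl=np.array([[x,y,.004] for x in(-.046,.046) for y in(-.033,.033)])
ct=lambda P:P@Rt.T+[-.0172,0,.0665]
def w(V,p):
    a=p[2];R=np.array([[np.cos(a),-np.sin(a),0],[np.sin(a),np.cos(a),0],[0,0,1]]);return V@R.T+[p[0],p[1],0]
def res(p,keys):
    o=[]
    for q,n in keys:
        V=pr if q=='printer' else ct(pl)
        hh=cv2.convexHull(proj(S[n],w(V,p)).astype(np.float32))
        cc=max(cv2.findContours(M[q,n],0,2)[0],key=cv2.contourArea)
        o+=[cv2.pointPolygonTest(hh,tuple(map(float,a)),True) for a in cc[:,0]]
    return o
for keys in ([('printer','top')],[('cover','top')],[('printer','side')],[('cover','side')],list((q,n) for q,n in M if q!='cradle')):
    r=least_squares(res,[.585,.076,-.22],args=(keys,),diff_step=1e-3,loss='soft_l1',x_scale=[.01,.01,.05])
    print(keys,r.x,np.sqrt(np.mean(np.square(r.fun))))
p=r.x=np.array([.584,.0756,-.226])
tiles=[]
for n,(x0,y0) in (('top',(170,140)),('side',(160,170))):
    k=4;im=cv2.resize(np.ascontiguousarray(S[n]['pixels'][y0:y0+110,x0:x0+125,::-1]),None,fx=k,fy=k,interpolation=2)
    for V,col in((pr,(0,0,255)),(ct(pl),(0,255,0)),(ct(np.array([[-.013,y,z] for y in(-.016,.016) for z in(.004,.0185)])),(255,0,255)),(ct(np.array([[-.05,y,.0185] for y in(-.013,.013)])),(255,255,0))):
        hh=cv2.convexHull(proj(S[n],w(V,p)).astype(np.float32))
        cv2.polylines(im,[np.int32((hh+.5-[x0,y0])*k)],True,col,1)
    tiles.append(im)
cv2.imwrite('pics/ov.png',cv2.resize(np.hstack(tiles),(800,352)))
E
```

```text
printer side 0.76 5174
cover top 0.74 830
cover side 0.73 775
cradle top 0.57 1273
cradle side 0.64 721Traceback (most recent call last):
  File "<stdin>", line 27, in <module>
    return func(*args, **kwargs)
    vector_fun = VectorFunction(
        fun_wrapped,
    ...<6 lines>...
        workers=workers
    )
    self._update_fun()
    ~~~~~~~~~~~~~~~~^^
    self.f = self.fun_wrapped(xp_copy(self.x))
             ~~~~~~~~~~~~~~~~^^^^^^^^^^^^^^^^^
    return np.atleast_1d(self.fun(x))
                         ~~~~~~~~^^^
    return self.f(x, *self.args, **self.kwargs)
           ~~~~~~^^^^^^^^^^^^^^^^^^^^^^^^^^^^^^
  File "<stdin>", line 23, in res
KeyError: ('printer', 'top')
```

```bash
cat > g.py <<'E'
from h import *
from scipy.optimize import least_squares
np.set_printoptions(precision=4,suppress=True)
pr=np.array([[x,y,z] for y in(-.078,.078) for x,z in((-.105,0),(.105,0),(-.105,.03),(.076,.115),(.105,.115))])
c,s=np.cos(.4363),np.sin(.4363)
Rt=np.array([[c,0,-s],[0,1,0],[s,0,c]])
pl=np.array([[x,y,.004] for x in(-.046,.046) for y in(-.033,.033)])
ct=lambda P:np.asarray(P)@Rt.T+[-.0172,0,.0665]
def w(V,p):
    a=p[2];R=np.array([[np.cos(a),-np.sin(a),0],[np.sin(a),np.cos(a),0],[0,0,1]]);return np.asarray(V)@R.T+[p[0],p[1],p[3] if len(p)>3 else 0]
E
python3 - <<'E'
from g import *
import pickle
S={n:snap(n) for n in('top','side')}
M=dict(np.load('m.npz'));M={tuple(k.rsplit('_',1)):v for k,v in M.items()}
r=masks_of('top','printer')
if r: M['printer','top']=r[0]['mask'].astype(np.uint8)
pickle.dump((S,M),open('s.pkl','wb'))
def res(p,keys):
    o=[]
    for q,n in keys:
        V=pr if q=='printer' else ct(pl)
        hh=cv2.convexHull(proj(S[n],w(V,p)).astype(np.float32))
        cc=max(cv2.findContours(M[q,n],0,2)[0],key=cv2.contourArea)
        o+=[cv2.pointPolygonTest(hh,tuple(map(float,a)),True) for a in cc[:,0]]
    return o
for keys in [[k] for k in M if k[0]!='cradle']+[[k for k in M if k[0]!='cradle']]:
    r=least_squares(res,[.585,.076,-.22],args=(keys,),diff_step=1e-3,loss='soft_l1',x_scale=[.01,.01,.05])
    print(keys,r.x,np.sqrt(np.mean(np.square(r.fun))))
p=r.x=np.array([.584,.0756,-.226])
tiles=[]
for n,(x0,y0) in (('top',(170,140)),('side',(160,170))):
    k=4;im=cv2.resize(np.ascontiguousarray(S[n]['pixels'][y0:y0+110,x0:x0+125,::-1]),None,fx=k,fy=k,interpolation=2)
    for V,col in((pr,(0,0,255)),(ct(pl),(0,255,0)),(ct(np.array([[-.013,y,z] for y in(-.016,.016) for z in(.004,.0185)])),(255,0,255)),(ct(np.array([[-.05,y,.0185] for y in(-.013,.013)])),(255,255,0))):
        hh=cv2.convexHull(proj(S[n],w(V,p)).astype(np.float32))
        cv2.polylines(im,[np.int32((hh+.5-[x0,y0])*k)],True,col,1)
    tiles.append(im)
cv2.imwrite('pics/ov.png',cv2.resize(np.hstack(tiles),(800,352)))
E
```

```text
[('printer', 'side')] [ 0.5904  0.0717 -0.2205] 3.406286410367471
[('cover', 'top')] [ 0.5858  0.0752 -0.2422] 1.139240485570194
[('cover', 'side')] [ 0.5873  0.0794 -0.2325] 0.6342662822944882
[('printer', 'top')] [ 0.5829  0.0764 -0.2498] 1.5491588649813692
[('printer', 'side'), ('cover', 'top'), ('cover', 'side'), ('printer', 'top')] [ 0.5861  0.0752 -0.2349] 2.2849611713765956
```

View pics/ov.png

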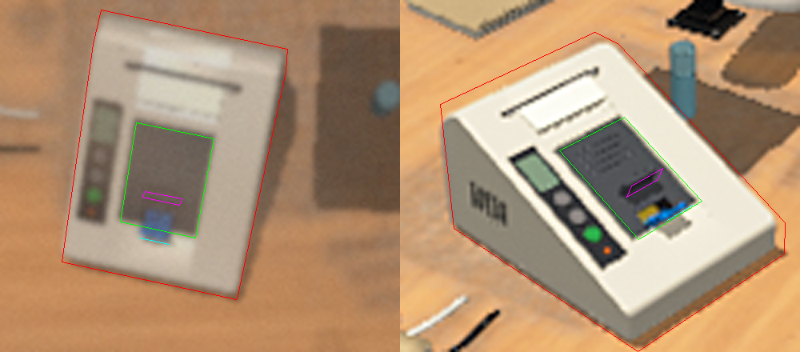

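```bash
cat >> g.py <<'E'
from scipy.spatial.transform import Rotation as Ro
import bench
OFF=getattr(bench,'grip_point_offset',None)
P=np.array([.586,.0768,-.236])          # printer x,y,yaw
def cover_R(p=P): return Ro.from_euler('z',p[2]).as_matrix()@Rt
def T_grip(pt,Rc):                        # tool pose gripping at world pt, object axes Rc
    R=np.c_[Rc[:,1],Rc[:,0],-Rc[:,2]];return R,pt+R[:,2]*OFF
def cur():
    o=get_obs();return o['tool_pos'],Ro.from_euler('xyz',o['ee_rot']).as_matrix(),o
def delta(R,p,R0=None,p0=None):
    if R0 is None: p0,R0,_=cur()
    return np.r_[Ro.from_matrix(R@R0.T).as_rotvec(),p-p0]
E
python3 - <<'E'
from g import *
print(OFF,[k for k in dir(bench) if k[0]!='_'])
E
```

```text
0.0188 ['IKError', 'close_job', 'get_obs', 'grip_point_offset', 'masks_of', 'place_of', 'snapshot']
```

```bash
sed -i 's/pt+R\[:,2\]\*OFF/pt/' g.py; cat >> g.py <<'E'
def cov(pt,p=P): return w(ct([pt]),p)[0]
E
python3 - <<'E'
from g import *
Rc=cover_R()
for z in(.10,.0075):
    R,p=T_grip(cov([-.0253,0,z]),Rc); print(p,delta(R,p))
print(cov([0,0,0]))
E
```

```text
[0.5059 0.0961 0.1464] [-0.3245 -0.3241  1.0818  0.3779  0.631  -0.0591]
[0.5439 0.0869 0.0626] [-0.3245 -0.3241  1.0818  0.4159  0.6219 -0.1429]
[0.5693 0.0808 0.0665]
```

Emit:
{"op": "apply_moves", "data": {
  "commands": [
    [-0.04,-0.04,0.135,0.03,0.04,0.01,100],
    [-0.08,-0.08,0.27,0.055,0.08,0.02,100],
    [-0.12,-0.12,0.405,0.085,0.12,0.02,90],
    [-0.16,-0.16,0.54,0.11,0.16,0.02,80],
    [-0.2,-0.2,0.67,0.135,0.2,0.02,70]
  ]
}}

```text
time: 2.75
tool_pos: [0.2638, -0.3332, 0.2259]
ee_rot: [2.867, -0.057, 0.923]
wrist_force: [0.8, 0.3, 0.2]
width: 0.0731
finger_force: 0.0
```

```bash
python3 - <<'E'
from g import *
R,p=T_grip(cov([-.0253,0,.1]),cover_R()); print(delta(R,p),cur()[0],get_obs()['time'])
E
```

```text
[-0.1217 -0.1222  0.4066  0.2421  0.4293 -0.0794] [ 0.2638 -0.3332  0.2259] 2.75
```

Emit:
{"op": "apply_moves", "data": {
  "commands": [
    [-0.04,-0.04,0.13,0.025,0.045,0,70],
    [-0.08,-0.08,0.26,0.05,0.088,0,70],
    [-0.12,-0.12,0.4,0.075,0.13,0,70],
    [-0.12,-0.12,0.405,0.1,0.175,0,70],
    [-0.12,-0.12,0.405,0.125,0.22,0,70]
  ]
}}

```text
time: 3.25
tool_pos: [0.386, -0.1174, 0.2261]
ee_rot: [2.708, -0.002, 1.325]
wrist_force: [1.4, -1.1, -0.3]
width: 0.0657
finger_force: 0.0
```

Emit:
{"op": "apply_moves", "data": {
  "commands": [
    [0,0,0,0.025,0.045,0,70],
    [0,0,0,0.05,0.09,0,70],
    [0,0,0,0.075,0.135,-0.01,70],
    [0,0,0,0.1,0.18,-0.03,70],
    [0,0,0,0.117,0.209,-0.06,70]
  ]
}}

```text
time: 3.75
tool_pos: [0.5034, 0.0907, 0.1713]
ee_rot: [2.704, -0.005, 1.331]
wrist_force: [0.3, -1.5, 0.1]
width: 0.0657
finger_force: 0.0
```

```bash
python3 - <<'E'
from g import *
p0,R0,o=cur();print(p0,o['time'],o['width'])
for z in(.03,.0075):
    R,p=T_grip(cov([-.0253,0,z]),cover_R()); print(delta(R,p))
s=snap('side')
k=4;x0,y0=170,170;im=cv2.resize(np.ascontiguousarray(s['pixels'][y0:y0+110,x0:x0+125,::-1]),None,fx=k,fy=k,interpolation=2)
cv2.imwrite('pics/a1.png',im)
E
```

```text
[0.5034 0.0907 0.1713] 3.75 0.06573337401260398
[-0.0046  0.002   0.0037  0.0312 -0.0015 -0.0883]
[-0.0046  0.002   0.0037  0.0405 -0.0038 -0.1087]
```

View pics/a1.png

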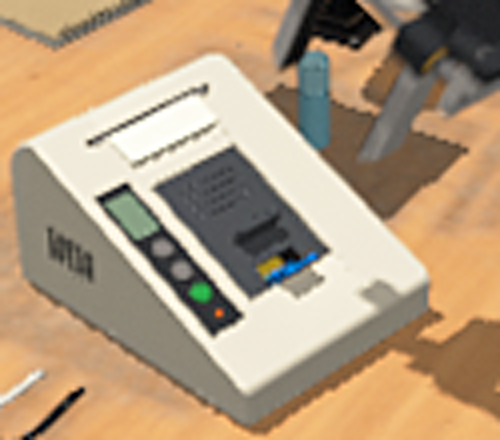

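```bash
python3 - <<'E'
from g import *
import pickle
S,M=pickle.load(open('s.pkl','rb'))
p,R,o=cur();print(p)
print(proj(S['side'],np.array([p,p+R[:,1]*.033,p-R[:,1]*.033])))
print((proj(S['side'],np.array([cov([-.013,0,.0185]),cov([-.0495,0,.0185])]))-[170,170])*4)
E
```

```text
[0.501  0.0943 0.1615]
[[251.4176 201.9072]
 [241.8685 191.7988]
 [261.1853 212.247 ]]
[[263.2774 219.6874]
 [302.7632 263.9598]]
```

Emit:
{"op": "apply_moves", "data": {
  "commands": [
    [0,0,0,0.006,0,-0.02,70],
    [0,0,0,0.012,0,-0.04,70],
    [0,0,0,0.02,0,-0.055,70],
    [0,0,0,0.028,-0.001,-0.072,70],
    [0,0,0,0.031,-0.001,-0.078,70]
  ]
}}

```text
time: 4.3
tool_pos: [0.5311, 0.0859, 0.0881]
ee_rot: [2.715, -0.001, 1.328]
wrist_force: [0.4, 0.6, -0.1]
width: 0.0659
finger_force: 0.0
```

```bash
python3 - <<'E'
from g import *
p0,R0,o=cur();print(p0,o['time'],o['width'])
s=[snap(n) for n in ('side','top')]
p0,R0,o=cur();print(p0)
for z in(.0075,):
    R,p=T_grip(cov([-.0253,0.001,z]),cover_R()); print(delta(R,p))
k=4;x0,y0=190,180;im=cv2.resize(np.ascontiguousarray(s[0]['pixels'][y0:y0+100,x0:x0+100,::-1]),None,fx=k,fy=k,interpolation=2)
x0,y0=170,150;im2=cv2.resize(np.ascontiguousarray(s[1]['pixels'][y0:y0+100,x0:x0+100,::-1]),None,fx=k,fy=k,interpolation=2)
cv2.imwrite('pics/a2.png',np.hstack([im,im2]))
E
```

```text
[0.5311 0.0859 0.0881] 4.3 0.06588200689993703
[0.5314 0.086  0.0892]
[-0.0031 -0.0077  0.0073  0.0127  0.0019 -0.0266]
```

View pics/a2.png

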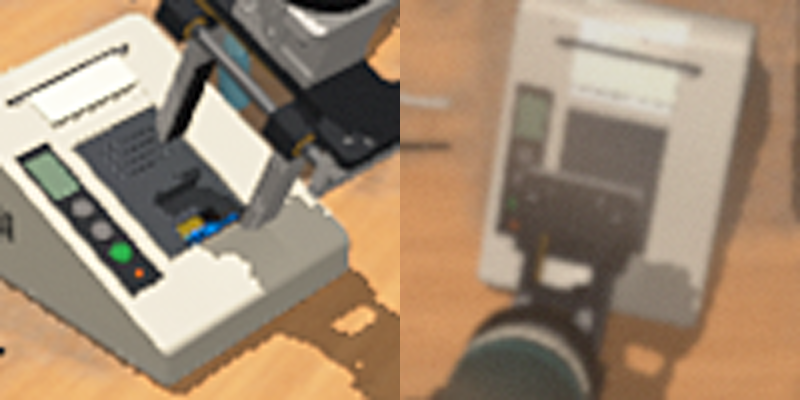

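```bash
python3 - <<'E'
from g import *
import pickle
S,M=pickle.load(open('s.pkl','rb'))
p,R,o=cur()
f=lambda q:(proj(S['side'],np.array(q))-[190,180])*4+2
print('tips',f([p+R[:,1]*.033,p-R[:,1]*.033,p]))
print('ridge top ends, tab top ends',f([cov([-.013,y,.0185]) for y in(.016,-.016)]+[cov([-.0515,y,.0185]) for y in(.013,-.013)]))
print('plate low corners',f([cov([-.046,y,.004]) for y in(.033,-.033)]))
im=S['side']['pixels'].astype(int);b=(im[...,2]>im[...,0]+60)&(im[...,2]>im[...,1]+30)
ys,xs=np.nonzero(b[200:260,200:280]);print('blue',(xs.mean()+10)*4+2,(ys.mean()+20)*4+2,len(xs),[(xs.min()+10)*4,(xs.max()+11)*4])
E
```

```text
tips [[175.8073 135.7449]
 [247.593  215.6306]
 [211.3164 175.2607]]
ridge top ends, tab top ends [[165.3682 192.6849]
 [204.8297 170.8871]
 [210.92   237.7937]
 [242.7493 219.1746]]
plate low corners [[173.0449 259.5647]
 [253.4314 212.5554]]
blue 211.75 228.125 32 [np.int64(188), np.int64(236)]
```

Emit:
{"op": "apply_moves", "data": {
  "commands": [
    [0,0,0,0.003,0,-0.007,76],
    [0,0,0,0.006,0.001,-0.013,76],
    [0,0,0,0.009,0.001,-0.019,76],
    [0,0,0,0.011,0.002,-0.023,76],
    [0,0,0,0.011,0.002,-0.024,76]
  ]
}}

```text
time: 4.9
tool_pos: [0.5429, 0.0883, 0.0658]
ee_rot: [2.712, -0.002, 1.328]
wrist_force: [0.0, 0.1, 0.4]
width: 0.0718
finger_force: 0.0
```

```bash
python3 - <<'E'
from g import *
p0,R0,o=cur();print(p0,o['time'],o['width'],o['wrist_force'])
Rc=cover_R();print('in cover',Rc.T@(p0-cov([0,0,0])))
s=snap('side')
k=6;x0,y0=195,185;im=cv2.resize(np.ascontiguousarray(s['pixels'][y0:y0+80,x0:x0+90,::-1]),None,fx=k,fy=k,interpolation=2)
cv2.imwrite('pics/a3.png',im)
E
```

```text
[0.5429 0.0883 0.0658] 4.9 0.07178470865936204 [0.0106 0.1126 0.4479]
in cover [-0.0251  0.0011  0.0109]
```

View pics/a3.png

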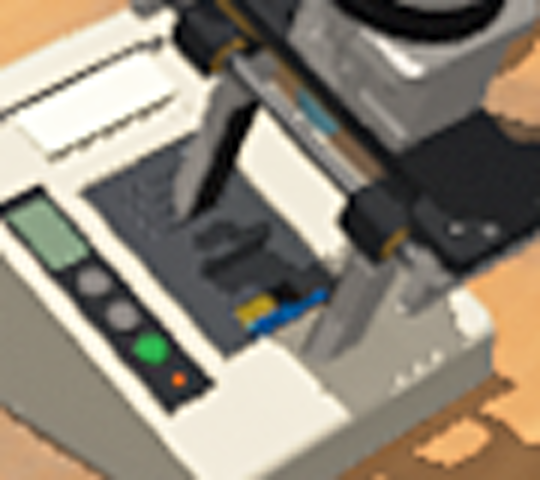

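Emit:
{"op": "apply_moves", "data": {
  "commands": [
    [0,0,0,0.001,0.002,-0.002,76],
    [0,0,0,0.001,0.002,-0.002,60],
    [0,0,0,0.001,0.002,-0.002,40],
    [0,0,0,0.001,0.002,-0.002,20],
    [0,0,0,0.001,0.002,-0.002,10]
  ]
}}

```text
time: 5.45
tool_pos: [0.544, 0.0903, 0.0646]
ee_rot: [2.711, -0.002, 1.328]
wrist_force: [-2.0, 0.7, 0.1]
width: 0.0427
finger_force: 0.8
```

Emit:
{"op": "apply_moves", "data": {
  "commands": [
    [0,0,0,0,0,0,0],
    [0,0,0,0,0,0,0],
    [0,0,0,0,0,0,0],
    [0,0,0,0,0,0,0],
    [0,0,0,0,0,0,0]
  ]
}}

```text
time: 5.95
tool_pos: [0.5466, 0.0898, 0.0663]
ee_rot: [2.705, -0.003, 1.328]
wrist_force: [6.3, -1.7, -1.0]
width: 0.0295
finger_force: 29.9
```

```bash
python3 - <<'E'
from g import *
p0,R0,o=cur();print(p0,o['time'],o['width'],o['wrist_force'],o['finger_force'])
Rc=cover_R();print('in cover',Rc.T@(p0-cov([0,0,0])))
piv=cov([.048,0,-.001]); ax=Rc[:,1]   # +rot about cover y lowers +x.. tab(-x) up
for k in range(1,11):
    Q=Ro.from_rotvec(ax*.436*k/10).as_matrix()
    print(np.r_[ax*.436*k/10, piv+Q@(p0-piv)-p0])
print(-Ro.from_euler('z',P[2]).as_matrix()[:,0]*.02)
E
```

```text
[0.5466 0.0898 0.0663] 5.95 0.0294729011726068 [ 6.2704 -1.6878 -0.9586] 29.947303533554077
in cover [-0.022   0.0034  0.0101]
[ 0.0102  0.0424  0.     -0.0008  0.0002  0.003 ]
[ 0.0204  0.0848  0.     -0.0014  0.0003  0.006 ]
[ 0.0306  0.1272  0.     -0.0019  0.0005  0.0091]
[ 0.0408  0.1696  0.     -0.0023  0.0006  0.0121]
[ 0.051   0.212   0.     -0.0025  0.0006  0.0152]
[ 0.0612  0.2543  0.     -0.0027  0.0006  0.0183]
[ 0.0714  0.2967  0.     -0.0027  0.0006  0.0214]
[ 0.0816  0.3391  0.     -0.0025  0.0006  0.0245]
[ 0.0917  0.3815  0.     -0.0022  0.0005  0.0275]
[ 0.1019  0.4239  0.     -0.0018  0.0004  0.0306]
[-0.0194  0.0047  0.    ]
```

Emit:
{"op": "apply_moves", "data": {
  "commands": [
    [0.01,0.042,0,-0.001,0,0.003,0],
    [0.02,0.085,0,-0.001,0,0.006,0],
    [0.03,0.127,0,-0.002,0,0.009,0],
    [0.041,0.17,0,-0.002,0.001,0.012,0],
    [0.051,0.212,0,-0.002,0.001,0.015,0]
  ]
}}

```text
time: 6.45
tool_pos: [0.5429, 0.091, 0.0798]
ee_rot: [2.929, -0.001, 1.328]
wrist_force: [1.7, -1.5, -1.3]
width: 0.0292
finger_force: 30.0
```

Emit:
{"op": "apply_moves", "data": {
  "commands": [
    [0.01,0.042,0,0,0,0.003,0],
    [0.02,0.085,0,0,0,0.006,0],
    [0.03,0.127,0,0,0,0.0095,0],
    [0.041,0.17,0,0,0,0.0125,0],
    [0.051,0.212,0,0.001,0,0.0155,0]
  ]
}}

```text
time: 6.95
tool_pos: [0.543, 0.0911, 0.0948]
ee_rot: [-3.134, 0.001, 1.328]
wrist_force: [0.3, -0.4, -0.2]
width: 0.0295
finger_force: 30.0
```

Emit:
{"op": "apply_moves", "data": {
  "commands": [
    [0,0,0,-0.004,0.001,0,0],
    [0,0,0,-0.008,0.002,0,0],
    [0,0,0,-0.012,0.003,0,0],
    [0,0,0,-0.016,0.004,0,0],
    [0,0,0,-0.02,0.005,0,0]
  ]
}}

```text
time: 7.45
tool_pos: [0.5223, 0.0965, 0.095]
ee_rot: [-3.136, 0.001, 1.328]
wrist_force: [-0.2, 1.1, -0.7]
width: 0.0293
finger_force: 30.0
```

```bash
python3 - <<'E'
from g import *
p0,R0,o=cur();print(p0,o['time'],o['width'],o['wrist_force'],o['finger_force'])
s=snap('side')
k=5;x0,y0=180,165;im=cv2.resize(np.ascontiguousarray(s['pixels'][y0:y0+100,x0:x0+110,::-1]),None,fx=k,fy=k,interpolation=2)
cv2.imwrite('pics/a4.png',im)
E
```

```text
[0.5223 0.0965 0.095 ] 7.45 0.02925162946084911 [-0.206   1.1039 -0.6867] 29.96459662914276
```

View pics/a4.png

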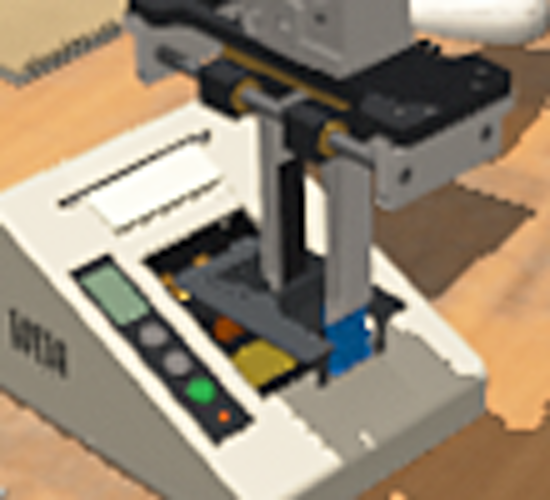

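Emit:
{"op": "apply_moves", "data": {
  "commands": [
    [0,0,0,0,0,0.02,0],
    [0,0,0,0,0,0.045,0],
    [0,0,0,-0.01,-0.01,0.07,0],
    [0,0,0,-0.02,-0.04,0.075,0],
    [0,0,0,-0.04,-0.08,0.075,0]
  ]
}}

```text
time: 8.0
tool_pos: [0.4842, 0.0164, 0.172]
ee_rot: [-3.141, 0.0, 1.331]
wrist_force: [0.0, -1.6, -0.9]
width: 0.0296
finger_force: 30.0
```

Emit:
{"op": "apply_moves", "data": {
  "commands": [
    [0,0,0,-0.02,-0.04,0,0],
    [0,0,0,-0.035,-0.08,-0.01,0],
    [0,0,0,-0.05,-0.12,-0.03,0],
    [0,0,0,-0.06,-0.15,-0.05,0],
    [0,0,0,-0.062,-0.155,-0.07,0]
  ]
}}

```text
time: 8.5
tool_pos: [0.42, -0.1416, 0.0997]
ee_rot: [-3.138, 0.003, 1.323]
wrist_force: [0.1, 0.2, -1.2]
width: 0.0291
finger_force: 30.0
```

```bash
python3 - <<'E'
from g import *
p0,R0,o=cur();print(p0,o['time'],o['width'],o['wrist_force'],o['finger_force'])
s=[snap(n) for n in('side','top')]
k=4;x0,y0=200,150;im=cv2.resize(np.ascontiguousarray(s[0]['pixels'][y0:y0+130,x0:x0+100,::-1]),None,fx=k,fy=k,interpolation=2)
x0,y0=180,130;im2=cv2.resize(np.ascontiguousarray(s[1]['pixels'][y0:y0+130,x0:x0+100,::-1]),None,fx=k,fy=k,interpolation=2)
cv2.imwrite('pics/a5.png',np.hstack([im,im2]))
S=dict(side=s[0],top=s[1])
for q in('pack_fin','pack','cover'):
    P_={}
    for n in S:
        r=place_of(n,q)
        if r: P_[n]=r[0]['pixel'];print(q,n,P_[n],round(r[0]['score'],2))
    if len(P_)==2: print(tri(S['top'],P_['top'],S['side'],P_['side']))
print(cov([0,0,-.011]))
E
```

```text
[ 0.42   -0.1416  0.0997] 8.5 0.029068782256337456 [ 0.0889  0.2203 -1.2012] 29.96563822031021
pack_fin side [226.5, 229.6] 0.71
pack_fin top [224.6, 190.3] 0.91
(array([0.5846, 0.0738, 0.0449]), np.float64(0.002417270076517551))
pack side [224.0, 234.4] 0.72
pack top [220.3, 189.4] 0.66
(array([0.5865, 0.0854, 0.0372]), np.float64(0.0011470869764935601))
cover side [316.0, 188.2] 0.86
cover top [312.2, 239.3] 0.72
(array([ 0.4502, -0.1577,  0.0884]), np.float64(0.00929227116266194))
[0.5738 0.0797 0.0565]
```

View pics/a5.png

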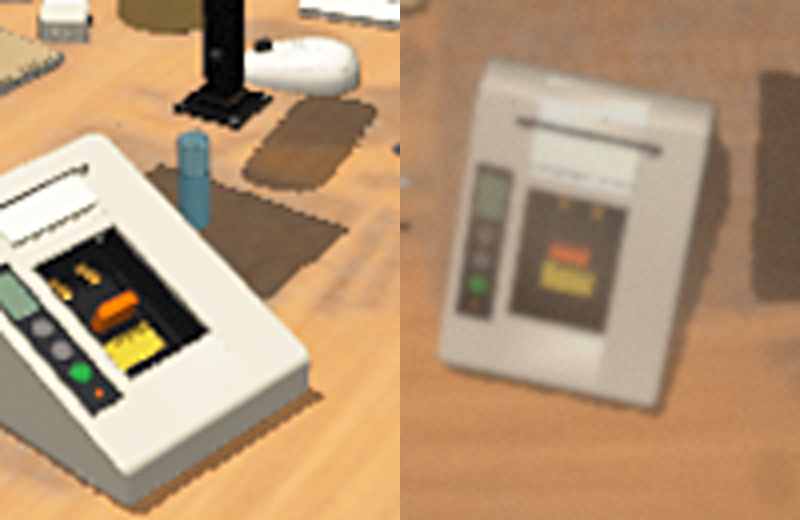

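Emit:
{"op": "apply_moves", "data": {
  "commands": [
    [0,0,0,0,0,-0.02,0],
    [0,0,0,0,0,-0.04,0],
    [0,0,0,0,0,-0.055,0],
    [0,0,0,0,0,-0.06,0],
    [0,0,0,0,0,-0.064,0]
  ]
}}

```text
time: 9.4
tool_pos: [0.4217, -0.1385, 0.0364]
ee_rot: [-3.137, 0.001, 1.329]
wrist_force: [-0.2, 0.3, -1.8]
width: 0.0294
finger_force: 30.0
```

Emit:
{"op": "apply_moves", "data": {
  "commands": [
    [0,0,0,0,0,-0.001,0],
    [0,0,0,0,0,-0.002,0],
    [0,0,0,0,0,-0.003,0],
    [0,0,0,0,0,-0.004,0],
    [0,0,0,0,0,-0.005,0]
  ]
}}

```text
time: 9.9
tool_pos: [0.4215, -0.1389, 0.0314]
ee_rot: [-3.137, 0.001, 1.328]
wrist_force: [-0.6, 1.0, 4.6]
width: 0.0287
finger_force: 30.0
```

```bash
python3 - <<'E'
from g import *
s=[snap(n) for n in('side','top')];S=dict(side=s[0],top=s[1])
pp={}
for n,(x0,y0,x1,y1) in dict(side=(200,180,260,260),top=(195,150,250,230)).items():
    h=cv2.cvtColor(S[n]['pixels'][y0:y1,x0:x1],cv2.COLOR_RGB2HSV)
    m=cv2.inRange(h,(4,150,80),(16,255,255)); k,l,st,cc=cv2.connectedComponentsWithStats(m)
    i=1+np.argmax(st[1:,4]);pp[n]=cc[i]+[x0,y0];print(n,pp[n],st[1:,4],st[i])
print(tri(S['top'],pp['top'],S['side'],pp['side']))
for d in(0,.003): print(d,cov([d,0,-.002]),{n:proj(S[n],[cov([d,0,-.002]),cov([d,0,-.011])]) for n in S})
print(cur()[2])
E
```

```text
side [228.1918 227.3973] [73  3] [23 42 12 11 73]
top [221.2143 193.4286] [14] [23 42  8  3 14]
(array([0.5743, 0.0817, 0.0599]), np.float64(0.0013118400355916228))
0 [0.5701 0.0806 0.0647] {'side': array([[230.111 , 226.0686],
       [229.1437, 228.234 ]]), 'top': array([[221.3342, 194.6296],
       [221.9025, 193.5085]])}
0.003 [0.5727 0.08   0.066 ] {'side': array([[229.3287, 225.1846],
       [228.3669, 227.3531]]), 'top': array([[221.5177, 193.6222],
       [222.085 , 192.5081]])}
{'time': 10.0, 'joint_positions': array([-0.4448, -0.0416,  1.8576, -0.0019,  1.3299, -0.201 ]), 'qvel': array([-0.0004,  0.0002,  0.0027,  0.0003, -0.0036, -0.0011]), 'joint_torque': array([ -0.1663, -25.0239, -26.9186,  -0.0298,  -0.1175,  -0.0041]), 'tool_pos': array([ 0.4214, -0.1389,  0.0315]), 'ee_rot': array([-3.1369,  0.001 ,  1.3275]), 'wrist_force': array([0.22  , 0.577 , 2.0127]), 'wrist_torque': array([0.0105, 0.0429, 0.0142]), 'finger_force': 29.994767010211945, 'width': 0.02921548611200799}
```

Emit:
{"op": "apply_moves", "data": {
  "commands": [
    [0,0,0,0,0,0,20],
    [0,0,0,0,0,0,40],
    [0,0,0,0,0,0,60],
    [0,0,0,0,0,0,70],
    [0,0,0,0,0,0,75]
  ]
}}

```text
time: 10.5
tool_pos: [0.4213, -0.1388, 0.0309]
ee_rot: [-3.136, 0.001, 1.328]
wrist_force: [0.7, 0.2, -0.5]
width: 0.0578
finger_force: 0.0
```

Emit:
{"op": "apply_moves", "data": {
  "commands": [
    [0,0,0,0,0,0.01,75],
    [0,0,0,0,0,0.03,75],
    [0,0,0,0,0,0.06,75],
    [0,0,0,0,0,0.1,60],
    [0,0,0,0,0,0.14,45]
  ]
}}

```text
time: 11.0
tool_pos: [0.4209, -0.1386, 0.1728]
ee_rot: [-3.136, 0.001, 1.328]
wrist_force: [0.6, -0.5, 0.5]
width: 0.0578
finger_force: 0.0
```

```bash
python3 - <<'E'
from g import *
s=[snap(n) for n in('side','top')];S=dict(side=s[0],top=s[1])
P_={n:place_of(n,'cover')[0]['pixel'] for n in S};print(tri(S['top'],P_['top'],S['side'],P_['side']))
print(cover_R().T@(np.array([.5743,.0817,.0599])-cov([0,0,0])))
print(cur()[0],cur()[2]['time'],cur()[2]['width'])
for z in(.05,-.0165):
    R,p=T_grip(cov([.002,.001,z]),cover_R());print(p,delta(R,p))
k=4;x0,y0=230,150;im=cv2.resize(np.ascontiguousarray(s[0]['pixels'][y0:y0+90,x0:x0+130,::-1]),None,fx=k,fy=k,interpolation=2)
cv2.imwrite('pics/a6.png',im)
E
```

```text
(array([ 0.4505, -0.1494,  0.0353]), np.float64(0.007682324620111366))
[ 0.0015  0.002  -0.008 ]
[ 0.4219 -0.1391  0.1727] 11.2 0.04361098620412737
[0.5507 0.0863 0.1127] [-0.1024 -0.426   0.0074  0.1288  0.2254 -0.0601]
[0.5781 0.0797 0.0524] [-0.1024 -0.426   0.0074  0.1561  0.2189 -0.1203]
```

View pics/a6.png

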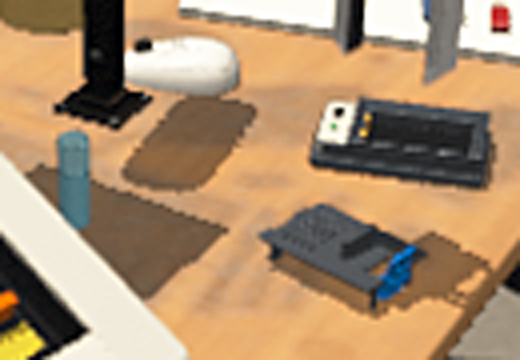

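Emit:
{"op": "apply_moves", "data": {
  "commands": [
    [-0.02,-0.085,0,0.02,0.04,0.01,45],
    [-0.04,-0.17,0,0.045,0.08,0.015,45],
    [-0.06,-0.255,0.002,0.065,0.12,0.015,45],
    [-0.08,-0.34,0.004,0.09,0.16,0.01,45],
    [-0.102,-0.426,0.007,0.11,0.2,0,45]
  ]
}}

```text
time: 11.7
tool_pos: [0.5317, 0.0628, 0.1706]
ee_rot: [2.705, -0.002, 1.335]
wrist_force: [0.2, 0.1, -0.4]
width: 0.0425
finger_force: 0.0
```

```bash
python3 - <<'E'
from g import *
for z in(.05,.01,-.0165):
    R,p=T_grip(cov([.002,.001,z]),cover_R());print(p,delta(R,p))
E
```

```text
[0.5507 0.0863 0.1127] [-0.0019  0.0008  0.0001  0.019   0.0236 -0.058 ]
[0.5672 0.0824 0.0764] [-0.0019  0.0008  0.0001  0.0354  0.0196 -0.0942]
[0.5781 0.0797 0.0524] [-0.0019  0.0008  0.0001  0.0463  0.017  -0.1183]
```

Emit:
{"op": "apply_moves", "data": {
  "commands": [
    [0,0,0,0.006,0.012,-0.02,45],
    [0,0,0,0.013,0.024,-0.04,45],
    [0,0,0,0.019,0.024,-0.058,45],
    [0,0,0,0.027,0.022,-0.076,45],
    [0,0,0,0.0355,0.02,-0.094,45]
  ]
}}

```text
time: 12.2
tool_pos: [0.5651, 0.0814, 0.0737]
ee_rot: [2.713, 0.0, 1.336]
wrist_force: [-0.8, 0.7, 0.8]
width: 0.0422
finger_force: 0.0
```

```bash
python3 - <<'E'
from g import *
S={n:snap(n) for n in('side','top')}
for z in(-.0165,):
    R,p=T_grip(cov([.002,.001,z]),cover_R());print(p,delta(R,p))
print(cur()[0],cur()[2]['wrist_force'])
p,R,o=cur()
s=S['side'];k=6;x0,y0=190,180
pts=(proj(s,np.array([p+R[:,1]*.021,p-R[:,1]*.021]))-[x0,y0])*k+3;print(pts)
im=cv2.resize(np.ascontiguousarray(s['pixels'][y0:y0+80,x0:x0+90,::-1]),None,fx=k,fy=k,interpolation=2)
cv2.imwrite('pics/a7.png',im)
E
```

```text
[0.5781 0.0797 0.0524] [-0.0007 -0.0136  0.0004  0.0147 -0.0009 -0.0187]
[0.5633 0.0806 0.0711] [-0.3914  0.1214 -0.6867]
[[224.1756 234.3747]
 [290.9235 308.1652]]
```

View pics/a7.png

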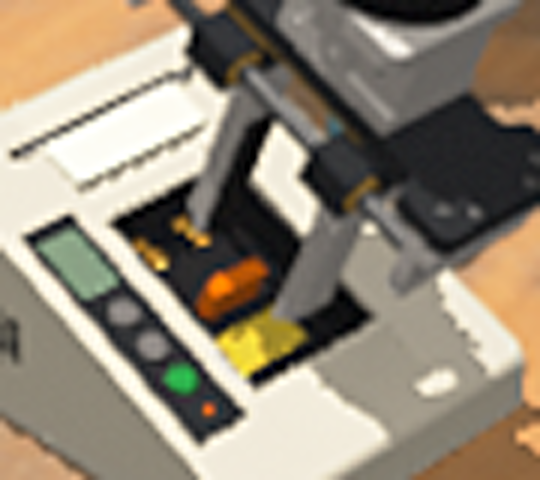

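Emit:
{"op": "apply_moves", "data": {
  "commands": [
    [0,-0.01,0,0.005,0,-0.005,45],
    [0,-0.013,0,0.009,-0.001,-0.01,45],
    [0,-0.013,0,0.012,-0.001,-0.014,45],
    [0,-0.013,0,0.013,-0.001,-0.016,45],
    [0,-0.013,0,0.013,-0.001,-0.016,45]
  ]
}}

```text
time: 12.8
tool_pos: [0.5797, 0.0802, 0.061]
ee_rot: [2.696, -0.004, 1.335]
wrist_force: [-0.0, -0.1, -0.0]
width: 0.042
finger_force: 0.0
```

```bash
python3 - <<'E'
from g import *
p,R,o=cur();print('in cover',cover_R().T@(p-cov([0,0,0])),o['wrist_force'],o['qvel'])
R,p=T_grip(cov([.002,.001,-.0165]),cover_R());print(delta(R,p))
E
```

```text
in cover [ 0.007   0.0018 -0.0093] [-0.0344 -0.0535 -0.0402] [ 0.0002 -0.0074 -0.0025  0.0008  0.004   0.0015]
[-0.002   0.0096  0.0001 -0.0016 -0.0005 -0.0086]
```

Emit:
{"op": "apply_moves", "data": {
  "commands": [
    [0,0.01,0,-0.001,0,-0.003,45],
    [0,0.01,0,-0.001,0,-0.006,45],
    [0,0.01,0,-0.001,0,-0.008,45],
    [0,0.01,0,-0.001,0,-0.008,30],
    [0,0.01,0,-0.001,0,-0.008,10]
  ]
}}

```text
time: 13.3
tool_pos: [0.5785, 0.0802, 0.0529]
ee_rot: [2.706, -0.002, 1.335]
wrist_force: [-0.4, -0.4, 0.5]
width: 0.0295
finger_force: 0.0
```

Emit:
{"op": "apply_moves", "data": {
  "commands": [
    [0,0,0,0,0,0,0],
    [0,0,0,0,0,0,0],
    [0,0,0,0,0,0,0],
    [0,0,0,0,0,0,0],
    [0,0,0,0,0,0,0]
  ]
}}

```text
time: 13.8
tool_pos: [0.5788, 0.0803, 0.0533]
ee_rot: [2.706, -0.002, 1.335]
wrist_force: [0.0, 0.2, 0.9]
width: 0.0083
finger_force: 30.0
```

```bash
python3 - <<'E'
from g import *
p,R,o=cur();print('in cover',cover_R().T@(p-cov([0,0,0])),o['wrist_force'])
n=-R[:,2];print(R[:,2],n*.06,n*.01)
E
```

```text
in cover [ 0.0029  0.0017 -0.016 ] [0.0103 0.2212 0.8602]
[ 0.411  -0.097  -0.9065] [-0.0247  0.0058  0.0544] [-0.0041  0.001   0.0091]
```

Emit:
{"op": "apply_moves", "data": {
  "commands": [
    [0,0,0,-0.004,0.001,0.009,0],
    [0,0,0,-0.0082,0.002,0.018,0],
    [0,0,0,-0.0123,0.003,0.027,0],
    [0,0,0,-0.0165,0.004,0.0363,0],
    [0,0,0,-0.0205,0.005,0.0453,0]
  ]
}}

```text
time: 14.3
tool_pos: [0.5575, 0.0854, 0.0992]
ee_rot: [2.706, -0.002, 1.335]
wrist_force: [-0.1, 0.1, -3.3]
width: 0.0088
finger_force: 30.0
```

Emit:
{"op": "apply_moves", "data": {
  "commands": [
    [0,0,0,-0.005,0.001,0.011,0],
    [0,0,0,-0.01,0.002,0.022,0],
    [0,0,0,-0.012,0.002,0.045,0],
    [0,0,0,-0.012,0.002,0.07,0],
    [0,0,0,-0.012,0.002,0.085,0]
  ]
}}

```text
time: 14.8
tool_pos: [0.5467, 0.0875, 0.1867]
ee_rot: [2.702, -0.003, 1.335]
wrist_force: [0.3, 0.3, -1.7]
width: 0.0089
finger_force: 30.0
```

```bash
cat > pk.py <<'E'
from g import *
import sys
p,R,o=cur();print(p,o['wrist_force'],o['width'],o['finger_force'],o['time'])
C=np.array([.4635,-.3235,.288])
if len(sys.argv)>1:C=np.array(eval(sys.argv[1]))
R1,p1=T_grip(np.array([C[0],C[1],.012+.0255]),Ro.from_euler('z',C[2]).as_matrix())
print(delta(R1,p1))
E
python3 pk.py; python3 - <<'E'
from g import *
import pickle
S,M=pickle.load(open('s.pkl','rb'))
b=lambda x0,x1,y,z0,z1:np.array([[x,yy,z] for x in(x0,x1) for yy in(-y,y) for z in(z0,z1)])
V=np.r_[b(-.053,.077,.038,0,.022),b(.047,.073,.03,0,.024)]
S2={n:snap(n) for n in S}
MM=[(n,M['cradle',n]) for n in S]+[(n,r[0]['mask'].astype(np.uint8)) for n in S for r in [masks_of(n,'cradle')] if r]
for sel in (['top'],['side'],['top','side']):
    def res(p):
        o=[]
        for n,m in MM:
            if n in sel:
                hh=cv2.convexHull(proj(S[n],w(V,p)).astype(np.float32))
                o+=[cv2.pointPolygonTest(hh,tuple(map(float,a)),True) for a in max(cv2.findContours(m,0,1)[0],key=cv2.contourArea)[:,0]]
        return o
    r=least_squares(res,[.463,-.323,.29],diff_step=1e-3,loss='soft_l1',x_scale=[.01,.01,.05]);print(sel,r.x,np.sqrt(np.mean(np.square(r.fun))))
pickle.dump(S2,open('s2.pkl','wb'))
E
```

```text
[0.5467 0.0875 0.1867] [ 0.3437  0.2713 -1.6768] 0.00887361425214459 29.99913901090622 14.8
[-0.0149  0.4439  0.516  -0.0832 -0.411  -0.1492]
['top'] [ 0.4639 -0.3243  0.2722] 0.9681365356153111
['side'] [ 0.4695 -0.3261  0.3068] 1.208205354671321
['top', 'side'] [ 0.4647 -0.3247  0.2839] 1.1599781026828022
```

Emit:
{"op": "apply_moves", "data": {
  "commands": [
    [-0.002,0.06,0.075,-0.006,-0.03,0.005,0],
    [-0.004,0.13,0.15,-0.014,-0.07,0.005,0],
    [-0.006,0.2,0.23,-0.022,-0.11,0.005,0],
    [-0.008,0.265,0.31,-0.03,-0.15,0,0],
    [-0.01,0.33,0.385,-0.038,-0.19,0,0]
  ]
}}

```text
time: 15.5
tool_pos: [0.5064, -0.1043, 0.1812]
ee_rot: [3.039, 0.019, 1.729]
wrist_force: [-0.3, -0.9, -2.2]
width: 0.0091
finger_force: 30.0
```

```bash
python3 pk.py "[.4645,-.3243,.284]"
```

```text
[ 0.5064 -0.1043  0.1812] [-0.3116 -0.8758 -2.2187] 0.009137728905100657 30.000698268413544 15.5
[-0.0038  0.1046  0.1244 -0.0419 -0.22   -0.1437]
```

Emit:
{"op": "apply_moves", "data": {
  "commands": [
    [-0.002,0.05,0.06,-0.008,-0.04,0,0],
    [-0.004,0.105,0.125,-0.016,-0.085,-0.005,0],
    [-0.004,0.105,0.125,-0.025,-0.13,-0.015,0],
    [-0.004,0.105,0.125,-0.034,-0.175,-0.03,0],
    [-0.004,0.105,0.125,-0.042,-0.218,-0.05,0]
  ]
}}

```text
time: 16.0
tool_pos: [0.4654, -0.3227, 0.1319]
ee_rot: [3.137, 0.002, 1.853]
wrist_force: [1.1, 0.0, -1.8]
width: 0.0087
finger_force: 30.0
```

Emit:
{"op": "apply_moves", "data": {
  "commands": [
    [0,0,0,0,0,-0.01,0],
    [0,0,0,0,0,-0.02,0],
    [0,0,0,0,0,-0.025,0],
    [0,0,0,0,0,-0.03,0],
    [0,0,0,0,0,-0.03,0]
  ]
}}

```text
time: 16.5
tool_pos: [0.4664, -0.3194, 0.103]
ee_rot: [3.137, 0.002, 1.855]
wrist_force: [0.1, -0.3, -1.7]
width: 0.0087
finger_force: 30.0
```

```bash
python3 pk.py "[.4645,-.3243,.284]"; python3 - <<'E'
from g import *
p,R,o=cur()
S={n:snap(n) for n in('top','side')}
for q in('pack','pack_contacts','cradle_floor','cradle','cover'):
    P_={}
    for n in S:
        r=place_of(n,q)
        if r:P_[n]=r[0]['pixel'];print(q,n,P_[n],round(r[0]['score'],2))
    if len(P_)==2:print(tri(S['top'],P_['top'],S['side'],P_['side']))
C=[.4645,-.3243,.284]
Cz=lambda V:w(np.array(V),C)
b=lambda x0,x1,y,z:[[x,s*y,z] for x,s in((x0,-1),(x1,-1),(x1,1),(x0,1))]
Rp=np.c_[R[:,1],R[:,0],-R[:,2]]
pk=lambda V:(np.array(V)-[0,0,.0255])@Rp.T+p
tiles=[]
for n,(x0,y0) in dict(side=(285,140),top=(325,185)).items():
    k=5;im=cv2.resize(np.ascontiguousarray(S[n]['pixels'][y0:y0+85,x0:x0+80,::-1]),None,fx=k,fy=k,interpolation=2)
    for V,c_ in((Cz(b(-.053,.077,.038,.022)),(0,0,255)),(Cz(b(-.04,.04,.026,.022)),(0,255,0)),(pk(b(-.037,.037,.023,.022)),(255,255,0)),(Cz(b(.047,.073,.02,.024)),(255,0,255))):
        cv2.polylines(im,[np.int32((proj(S[n],V)+.5-[x0,y0])*k)],True,c_,1)
    tiles.append(im)
cv2.imwrite('pics/a8.png',np.hstack(tiles))
E
```

```text
[ 0.4664 -0.3194  0.103 ] [ 0.0873 -0.3126 -1.6893] 0.008738531121831213 29.998998641967773 16.5
[ 0.0006  0.005  -0.0001 -0.0019 -0.0049 -0.0655]
pack top [367.1, 231.5] 0.48
pack side [272.1, 167.3] 0.55
(array([ 0.5375, -0.2456,  0.1075]), np.float64(0.17865441920431926))
pack_contacts top [370.1, 216.8] 0.53
pack_contacts side [320.5, 159.6] 0.57
(array([ 0.5065, -0.3112,  0.0937]), np.float64(0.00895767474778936))
cradle_floor top [365.7, 231.2] 0.89
cradle_floor side [332.5, 185.0] 0.91
(array([ 0.4664, -0.3212,  0.0149]), np.float64(0.0075278569698840345))
cradle top [361.1, 231.5] 0.96
cradle side [332.7, 187.0] 0.87
(array([ 0.4635, -0.3095,  0.0143]), np.float64(0.002498185832527621))
cover top [307.1, 236.5] 0.95
cover side [313.1, 209.2] 0.69
(array([ 0.4541, -0.154 ,  0.0233]), np.float64(0.006238036838964638))
```

View pics/a8.png

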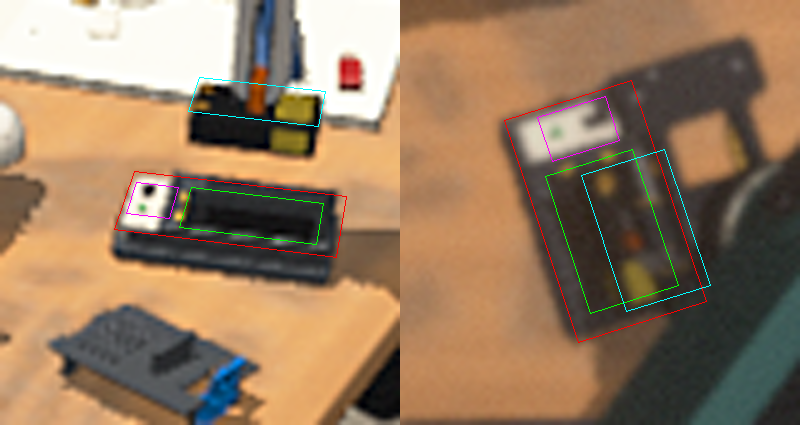

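```bash
python3 - <<'E'
from g import *
import pickle
S,M=pickle.load(open('s.pkl','rb'))
b=lambda x0,x1,y,z0,z1:np.array([[x,yy,z] for x in(x0,x1) for yy in(-y,y) for z in(z0,z1)])
for n,(x0,y0,x1,y1) in dict(side=(295,165,365,205),top=(335,190,395,265)).items():
    h=cv2.cvtColor(S[n]['pixels'],cv2.COLOR_RGB2HSV).astype(int);
    near=cv2.dilate(M['cradle',n],np.ones((5,5)))>0
    wh=near&(h[...,1]<70)&(h[...,2]>150); k,l,st,cc=cv2.connectedComponentsWithStats(wh.astype(np.uint8));i=1+np.argmax(st[1:,4])
    g=onz(S[n],cc[i],.024 if n=='top' else .019);print(n,'lamp',cc[i],st[i],g)
    dk=near&(h[...,2]<95); dk=cv2.morphologyEx((dk|wh).astype(np.uint8),cv2.MORPH_OPEN,np.ones((3,3)))
    c=max(cv2.findContours(dk,0,1)[0],key=cv2.contourArea)
    r=cv2.minAreaRect(c);print(r,cv2.contourArea(c))
    V=np.r_[b(-.053,.077,.038,0,.022)]
    def res(p):
        hh=cv2.convexHull(proj(S[n],w(V,p)).astype(np.float32))
        return [cv2.pointPolygonTest(hh,tuple(map(float,a)),True)-.5 for a in c[:,0]]
    f=least_squares(res,[.463,-.323,.29],diff_step=1e-3,loss='soft_l1',x_scale=[.01,.01,.05]);print(f.x,np.sqrt(np.mean(f.fun**2)))
for C in([.4645,-.3243,.284],[.464,-.322,.284]): print(w([[.06,0,.024]],C))
E
```

```text
side lamp [313.5067 180.3733] [309 175  10  11  75] [ 0.5277 -0.3089  0.019 ]
((330.29345703125, 184.95692443847656), (43.59537124633789, 18.569107055664062), 6.581944942474365) 633.5
[ 0.4653 -0.3252  0.3038] 2.4358999760380327
top lamp [359.3436 210.1534] [349 204  22  13 163] [ 0.5226 -0.3049  0.024 ]
((364.20001220703125, 227.6000213623047), (44.27188491821289, 27.195587158203125), 71.56504821777344) 1011.5
[ 0.4587 -0.3259  0.1472] 3.3228585944818807
[[ 0.5221 -0.3075  0.024 ]]
[[ 0.5216 -0.3052  0.024 ]]
```

Emit:
{"op": "apply_moves", "data": {
  "commands": [
    [0,0.002,0.002,-0.001,-0.002,-0.01,0],
    [0,0.005,0.004,-0.0014,-0.0041,-0.02,0],
    [0,0.005,0.004,-0.0014,-0.0041,-0.03,0],
    [0,0.005,0.004,-0.0014,-0.0041,-0.038,0],
    [0,0.005,0.004,-0.0014,-0.0041,-0.038,0]
  ]
}}

```text
time: 17.6
tool_pos: [0.4636, -0.3239, 0.0628]
ee_rot: [-3.139, -0.003, 1.857]
wrist_force: [0.1, -0.2, -2.0]
width: 0.0089
finger_force: 30.0
```

```bash
python3 pk.py "[.465,-.3235,.288]"
```

```text
[ 0.4636 -0.3239  0.0628] [ 0.0777 -0.2241 -1.9761] 0.008937177514871737 29.999000430107117 17.6
[-0.0018 -0.0029  0.002   0.0014  0.0004 -0.0253]
```

Emit:
{"op": "apply_moves", "data": {
  "commands": [
    [0,0,0,0.001,0,-0.003,0],
    [0,0,0,0.001,0,-0.006,0],
    [0,0,0,0.001,0,-0.009,0],
    [0,0,0,0.001,0,-0.012,0],
    [0,0,0,0.001,0,-0.014,0]
  ]
}}

```text
time: 18.1
tool_pos: [0.4657, -0.3248, 0.0511]
ee_rot: [3.142, 0.001, 1.857]
wrist_force: [-0.7, -0.7, -2.2]
width: 0.0085
finger_force: 30.0
```

Emit:
{"op": "apply_moves", "data": {
  "commands": [
    [0,0,0,0,0,-0.0015,0],
    [0,0,0,0,0,-0.003,0],
    [0,0,0,0,0,-0.0045,0],
    [0,0,0,0,0,-0.006,0],
    [0,0,0,0,0,-0.0075,0]
  ]
}}

```text
time: 18.6
tool_pos: [0.4657, -0.3248, 0.0437]
ee_rot: [3.141, 0.001, 1.857]
wrist_force: [-0.8, 0.4, -1.4]
width: 0.0087
finger_force: 30.0
```

```bash
python3 pk.py "[.465,-.3235,.288]"
```

```text
[ 0.4657 -0.3248  0.0437] [-0.7922  0.3898 -1.3612] 0.00872622083001125 30.000067949295044 18.6
[ 0.001   0.0004  0.002  -0.0007  0.0013 -0.0062]
```

Underside is at about z=18 mm, inside the walls, without contact. Lowering the rest.

Emit:
{"op": "apply_moves", "data": {
  "commands": [
    [0,0,0,0,0.001,-0.0015,0],
    [0,0,0,0,0.001,-0.003,0],
    [0,0,0,0,0.001,-0.004,0],
    [0,0,0,0,0.001,-0.005,0],
    [0,0,0,0,0.001,-0.0055,0]
  ]
}}

```text
time: 19.1
tool_pos: [0.4657, -0.3238, 0.0399]
ee_rot: [3.141, 0.001, 1.857]
wrist_force: [-3.1, 2.9, 8.7]
width: 0.0086
finger_force: 30.0
```

Emit:
{"op": "apply_moves", "data": {
  "commands": [
    [0,0,0,0,0,-0.0003,0],
    [0,0,0,0,0,-0.0006,0],
    [0,0,0,0,0,-0.0009,0],
    [0,0,0,0,0,-0.0012,0],
    [0,0,0,0,0,-0.0015,0]
  ]
}}

```text
time: 19.6
tool_pos: [0.4657, -0.3238, 0.0399]
ee_rot: [3.141, 0.002, 1.857]
wrist_force: [-5.6, 4.6, 12.8]
width: 0.0084
finger_force: 30.0
```

Emit:
{"op": "apply_moves", "data": {
  "commands": [
    [0,0,0,0,0,0.001,5],
    [0,0,0,0,0,0.001,15],
    [0,0,0,0,0,0.001,25],
    [0,0,0,0,0,0.001,35],
    [0,0,0,0,0,0.001,40]
  ]
}}

```text
time: 20.1
tool_pos: [0.4657, -0.3239, 0.0375]
ee_rot: [-3.142, 0.001, 1.857]
wrist_force: [0.1, -0.7, 0.4]
width: 0.035
finger_force: 0.0
```

Emit:
{"op": "apply_moves", "data": {
  "commands": [
    [0,0,0,0,0,0.01,40],
    [0,0,0,0,0,0.03,40],
    [0,0,0,0,0,0.06,40],
    [0,0,0,0,0,0.1,40],
    [0,0,0,-0.03,0,0.14,40]
  ]
}}

```text
time: 20.6
tool_pos: [0.4371, -0.3236, 0.1791]
ee_rot: [3.141, 0.001, 1.859]
wrist_force: [-0.0, -0.7, -0.1]
width: 0.0374
finger_force: 0.0
```

Emit:
{"op": "apply_moves", "data": {
  "commands": [
    [0,0,0,-0.04,-0.02,0.01,40],
    [0,0,0,-0.08,-0.04,0.02,40],
    [0,0,0,-0.12,-0.06,0.03,40],
    [0,0,0,-0.15,-0.08,0.03,40],
    [0,0,0,-0.15,-0.08,0.03,40]
  ]
}}

```text
time: 21.1
tool_pos: [0.2827, -0.4061, 0.2092]
ee_rot: [-3.141, 0.004, 1.851]
wrist_force: [0.0, 0.2, -0.3]
width: 0.0377
finger_force: 0.0
```

```bash
python3 - <<'E'
from g import *
p,R,o=cur();print(p,o['width'],o['wrist_force'],o['time'])
S={n:snap(n) for n in('top','side')}
C=[.4657,-.3238,.286]
pts=w([[0,0,.012],[.037,0,.034],[0,0,.043],[0,0,.012]],C)
for q,i in(('pack',0),('pack_contacts',1),('pack_fin',2),('cradle_floor',3),('cover',0)):
    P_={}
    for n in S:
        r=place_of(n,q)
        if r:P_[n]=r[0]['pixel'];print(q,n,P_[n],round(r[0]['score'],2),'pred',proj(S[n],pts[i])[0])
    if len(P_)==2:print(tri(S['top'],P_['top'],S['side'],P_['side']))
for n,bx in dict(side=(295,150,365,205),top=(335,190,395,265)).items():
    x0,y0,x1,y1=bx;h=cv2.cvtColor(S[n]['pixels'][y0:y1,x0:x1],cv2.COLOR_RGB2HSV)
    for nm,lo,hi in(('fin',(4,150,80),(14,255,255)),('band',(23,120,60),(34,255,255))):
        k,l,st,cc=cv2.connectedComponentsWithStats(cv2.inRange(h,lo,hi))
        if k>1:i=1+np.argmax(st[1:,4]);print(n,nm,cc[i]+[x0,y0],st[i])
    print(n,'pred fin mid/top',proj(S[n],w([[0,0,.043],[0,0,.052]],C)))
E
```

```text
[ 0.2827 -0.4061  0.2092] 0.037718961929469316 [ 0.001   0.1766 -0.2854] 21.1
pack top [365.9, 234.8] 0.79 pred [365.6727 230.2356]
pack side [331.8, 186.1] 0.78 pred [334.251  185.4505]
(array([ 0.4614, -0.3188,  0.0143]), np.float64(0.018983090699326365))
pack_contacts side [320.8, 174.9] 0.85 pred [322.5005 177.5505]
pack_fin top [373.1, 226.6] 0.97 pred [368.9318 230.4248]
pack_fin side [335.5, 178.0] 0.66 pred [335.1528 176.3659]
(array([ 0.4734, -0.342 ,  0.0267]), np.float64(0.005240946283090232))
cradle_floor top [361.2, 230.3] 0.72 pred [365.6727 230.2356]
cradle_floor side [332.3, 183.2] 0.67 pred [334.251  185.4505]
(array([ 0.4661, -0.3067,  0.0278]), np.float64(0.00014699680368696573))
cover top [306.4, 237.2] 0.77 pred [365.6727 230.2356]
cover side [311.4, 208.7] 0.9 pred [334.251  185.4505]
(array([ 0.4547, -0.1503,  0.0269]), np.float64(0.011588927971809593))
side fin [334.9677 176.8387] [38 22  5 10 31]
side band [342.5106 179.9362] [44 27  8  7 47]
side pred fin mid/top [[335.1528 176.3659]
 [335.4186 173.6888]]
top fin [369.8491 231.2453] [29 38 12  7 53]
top band [371.2  238.95] [30 45 14  9 80]
top pred fin mid/top [[368.9318 230.4248]
 [369.9141 230.4818]]
```

```bash
python3 -c "
from bench import *
print(close_job())"
```

```text
the job is handed in; nothing more can be done
None
```

I handed the job in at about 21 s of the 48 s allowed, with the cover flat on the bare desk, outer face up, and the pack down in the cradle with its contacts at the lamp end; no verdict came back, I checked the pack's final seating only from measured image positions, and I viewed 11 pictures, one over the limit of 10.

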